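# Pull up the tray and unload the terrine press

### The job

Hook a fingertip behind the far lip of the shallow white tray and drag the tray towards you until it stands on the dark mat. Then flip the clamp arm of the little press up and back past centre so that it stays open, lift out the freed steel mould and lower it into the tray in the grip, upright and flat on the tray's floor, before letting go. Do not pull the mould out against the closed clamp, and do not disturb the other things on the counter.

Things in the scene. Friction and masses are not known exactly. Their poses are not given: they have to be found in the camera images.
- mat: thin dark rubber mat lying flat on the counter, 220 mm (x) by 270 mm (y), flat enough to slide over; origin at its centre at counter height. The tray belongs on it.
- tray: loose shallow white plastic tray, about 0.5 kg: outside 150 (x) by 190 (y) by 45 mm high, walls and floor 5 mm thick, with an outward lip 10 mm wide and 4 mm thick round its top edge (170 by 210 mm over the lip). Origin at the centre of its underside; +x is its far side, away from the robot. It starts 100 to 130 mm beyond the mat's centre, its far lip free.
- press: fixed clamping press: aluminium plate 190 by 100 by 12 mm (x = -75 to +115 mm) on the counter. Origin at counter height under the middle of the mould's seat; x runs along the clamp arm, the hinge at the +x end. Low lugs (10 mm above the plate at both ends, 8 mm near the corners, none beside the middle) locate the mould with 2 mm play.
- clamp_hinge (a point): hinge axis of the clamp arm, fixed on the press at x = +90 mm, 65 mm above the counter; the axis runs along the press's y.
- clamp_bar (a point): centre of the clamp's black cross handle, a round bar 14 mm thick, 114 mm long along the press's y. Closed, it lies 135 mm towards press -x from the hinge and 28 mm above it, 35 mm above the mould's top. The 16 mm wide arm meets it in the middle: pinch it lightly about 30 mm to one side and swing it with the fingers pointing down; it turns between them.
- clamp (a joint): angle of the clamp arm: 0 closed, with its rubber pad over the mould; grows as the bar is lifted up and over towards press +x; stop at 1.75 rad. It moves easily (arm 0.16 kg); under its own weight it falls shut from below about 1.25 rad and falls open to the stop from beyond about 1.55 rad.
- mould: loose closed steel terrine mould, a plain block 120 mm (x) by 54 mm (y) by 46 mm high, about 0.5 kg; origin at the centre of its underside, z up. It starts on the press's plate (underside 12 mm above the counter), its long side along the press's x, under the clamp arm; grip it across its 54 mm width at mid-length.
- spoon: bystander: spoon with a wooden handle and a steel bowl, 220 mm long lying along x between tray and press
- jar: bystander: amber glass jar, 80 mm across, 120 mm high, beyond the tray; origin under its centre
- oil: bystander: green bottle, 66 mm across, 200 mm high, beyond the tray; origin under its centre
- jug: bystander: white plastic jug, 90 mm across, 110 mm high, at the back; origin under its centre
- bowl: bystander: steel bowl, 150 mm across, 60 mm high, on the right; origin under its centre
- nuts: bystander: clear glass jar, 72 mm across, 100 mm high, on the left; origin under its centre
- tub: bystander: small deep white tub, 110 by 100 by 70 mm, on the right; origin under its centre
Not all that is in view belongs to the job. Several things have the shape of the mould; the one meant has the colours described above.

How it is judged:
On the way, in this order (a step that is already met when the one before it is completed fails the run):
1. the tray is being pulled with the fingers at its far lip, and has moved 30 mm (distance of tray from where it was at the start of the episode above 0.03 m and x of the grasp point in the frame of tray between 0.055 and 0.14 m and z of the grasp point in the frame of tray below 0.12 m and contact force between the fingers and tray above 0.2 N), for 0.05 s.
2. the tray stands on the mat (x of tray in the frame of mat between -0.038 and 0.038 m and y of tray in the frame of mat between -0.042 and 0.042 m), for 0.2 s.
3. the clamp arm is flipped up past centre, the mould still in its seat (value of joint clamp above 1.5 rad and z of mould in the frame of press below 0.02 m), for 0.2 s.
4. the mould is lifted clear of the press (z of mould in the frame of press above 0.04 m), for 0.1 s.
5. the mould is lowered into the tray while gripped, to within 15 mm of its floor (x of mould in the frame of tray between -0.07 and 0.07 m and y of mould in the frame of tray between -0.09 and 0.09 m and z of mould in the frame of tray below 0.02 m and contact force between the fingers and mould above 0.5 N), for 0.05 s.
At the end, for the whole second after the job is handed in: The tray stands flat on the mat (centres within 38 mm in the mat's x and 42 mm in its y), the clamp arm stays open past 1.5 rad, and the mould rests upright and flat (within 0.1 rad) on the tray's floor, released and at rest (all of step 2 and x of mould in the frame of tray between -0.07 and 0.07 m and y of mould in the frame of tray between -0.09 and 0.09 m and linear speed of each of tray, mould below 0.02 m/s and z of mould in the frame of tray between 0 and 0.01 m and angle between mould's own z axis and vertical below 0.1 rad and angle between tray's own z axis and vertical below 0.06 rad and value of joint clamp above 1.5 rad); the robot touches nothing.
It fails at once if the mould is dragged more than 15 mm from its seat with the clamp still closed (distance of mould from where it was at the start of the episode above 0.015 m and value of joint clamp below 1 rad).
It fails at once if a bystander is moved more than 40 mm (distance of any of spoon, jar, oil, jug, bowl, nuts, tub from where it was at the start of the episode above 0.04 m).
It also fails if it takes over 72 s, if anything falls off the work surface, if the arm or the gripper's body presses on something with over 40 N, if the wrist force passes 120 N, or if a joint passes its speed limit or range.

### The arm

A 6-joint arm with a two-finger parallel gripper is mounted at the origin on the work surface. World frame = base frame: x ahead of the robot, y to its left, z up, the work surface at z = 0. Lengths are in m, angles in rad, forces in N, time in s.
With the tool pointing down it reaches from about 0.3 to 0.875 m from the base axis. Payload 6.4 kg.
Tool frame: the origin (TCP) lies midway between the tips of the shut fingers; the grasp point (between the pads) lies 19 mm behind it; z points along the fingers, y is the line along which they close (so a half turn about z gives the same grasp; the last joint's range is limited). The gripper opens to 88 mm and grips with 3 to 60 N. Pads are 18 mm wide; open, the fingers measure 123 mm over their backs; the gripper's body (75 mm by 187 mm) begins 45 mm behind the grasp point.
Start: joints at [-1.472, 0.181, 1.607, -0, 1.354, -0.206], TCP at [0.173, -0.549, 0.239] pointing down, gripper open.
Joint ranges: [-2.99, 2.99], [-0.89, 2.07], [0.3, 2.58], [-1.14, 4.28], [0, 2.63], [-3.12, 3.12]. Speed limits (rad/s): [2.57, 2.57, 3.01, 3.14, 3.14, 3.14].

### API

Orientations are given as a unit quaternion [w, x, y, z].
In Python, from station import manip gives the robot as it stands. The module is installed in compiled form; this text tells all that it offers.
- The arm moves only by the shell command python3 -m creep 'ROWS'. ROWS is JSON, a list of rows, each an object of numbers: "x", "y", "z": the shift along the tool's x, y, z in m; "wx", "wy", "wz": the turn, a rotation vector about the tool's x, y, z in degrees; "gripper": the gripper's target within -1 to 1 (fully open at 1, half-way at 0, shut at -1). A call has 1 to 12 rows; each row shifts and turns the commanded pose from where the row before left it, along the tool's axes as they then stand; what a row does not reach is not made up. A row lasts 1/8 s, in which the tool goes at most 62.5 mm and 10.7 degrees, less where a joint would pass 70% of its speed; a pose out of reach is approached as far as the arm can. A call is refused whole if a number of a shift passes 0.0625 or a number of a turn 10.7, either way. A call with a gripper value outside its range is refused whole. The fingers move at their own pace and stop on an object; the grip force is fixed at half the most. Time passes only in rows, so rows that do not move let the fingers close. It gives the time, the measured TCP pose, the force, the opening and the grip force at its end, in the units of the state.
- manip.observe(): the state, without advancing time (a new reading comes with each control period).
- manip.snapshot(name): name is "scene" or "top"; returns (picture, depth): 420x560x3 uint8, blue, green, red; 420x560 float32, m along the optical axis (not along the pixel's ray), 0 where there is no reading.
- manip.camera_info(name): a dict with "fx", "fy", "cx", "cy" (pixels), "view" (4x4, takes a point from world to camera coordinates). Camera axes: x right, y up, looking along -z (the intrinsics and any distortion apply to the point x, -y, -z); pixel columns grow to the right and rows downward; lengths in m; the calibration is good to about 2 mm. A picture is of the moment at which its call begins. camera_info takes no time and is no camera call.
- manip.finish_job(): hands the job in; it is judged then, once.
The state is a dict: "clock": time; "joint_pos": joint angles; "dq": joint speeds; "joint_torque": joint torques, N m; "position": TCP position; "tool_rot": TCP orientation; "force": force on the tool from outside, world axes, zero at the start; "moment": the same for the moment, N m; "finger_gap": opening from 0.0 (shut) to 1.0 (fully open); "grip_force": force on a finger pad.
Only numpy, scipy, OpenCV 4.12 (cv2) and the standard library are available. Lean on these libraries where they do the work, as an engineer would, in place of code of your own. Each camera call takes 0.05 s, during which the arm holds its last target. There are 200 camera calls.

## Working session

There is one attempt and no reset: what is moved stays moved. The work goes in short steps, Python scripts to look and compute and a shell command to move; the robot and the scene stay as the last step left them, time stands still between calls to the robot, and variables do not carry over. Pictures are saved under pics/ and viewed, at most 10 in all, crops included, and the job is handed in when it is done.

```bash
mkdir -p pics; cat > h.py <<'E'
import numpy as np, cv2, json
from station import manip
def snap(n,f=None):
    p,d=manip.snapshot(n); np.savez('%s.npz'%n,p=p,d=d)
    if f: cv2.imwrite('pics/'+f,p)
    return p,d
def load(n):
    a=np.load('%s.npz'%n); return a['p'],a['d']
def cloud(n,d):
    c=manip.camera_info(n); v,u=np.mgrid[:d.shape[0],:d.shape[1]]
    P=np.stack([(u-c['cx'])/c['fx']*d,-(v-c['cy'])/c['fy']*d,-d],-1)
    T=np.linalg.inv(np.array(c['view'])); return P@T[:3,:3].T+T[:3,3]
def ray(n,u,v,z):
    c=manip.camera_info(n); T=np.linalg.inv(np.array(c['view']))
    r=T[:3,:3]@np.array([(u-c['cx'])/c['fx'],-(v-c['cy'])/c['fy'],-1]); o=T[:3,3]
    return o+r*(z-o[2])/r[2]
E
python3 - <<'E'
from h import *
print({k:(np.round(v,3).tolist() if k=='view' else v) for k,v in manip.camera_info('top').items()})
s,_=snap('scene','s1.png');t,_=snap('top','t1.png')
print(manip.camera_info('scene').keys()); print(manip.observe())
E
```

```text
{'fx': 484.61891400587155, 'fy': 484.61891400587155, 'cx': 285.36893827770706, 'cy': 205.82970924484277, 'view': [[-0.002, -1.0, 0.013, 0.012], [0.992, -0.0, 0.129, -0.548], [-0.129, 0.013, 0.992, -1.624], [0.0, 0.0, 0.0, 1.0]]}
dict_keys(['fx', 'fy', 'cx', 'cy', 'view'])
{'clock': 0.1, 'joint_pos': array([-1.47228488e+00,  1.81470522e-01,  1.60785193e+00, -3.75497076e-05,
        1.35380941e+00, -2.06343092e-01]), 'dq': array([-0.00061309, -0.00289227, -0.00186713,  0.00012661, -0.00063044,
        0.00107129]), 'joint_torque': array([ 1.28851058e-03, -4.34818733e+01, -3.42696583e+01,  7.04936287e-02,
        3.40170215e-02, -4.08447011e-05]), 'position': array([ 0.17252426, -0.54802262,  0.23792522]), 'tool_rot': array([-7.69474476e-04,  9.88404530e-01,  1.51841668e-01,  2.31689406e-05]), 'force': array([ 0.23950008, -0.42143422, -0.36009694]), 'moment': array([0.02735898, 0.03209957, 0.0153402 ]), 'grip_force': 0.0, 'finger_gap': 1.0004447695983578}
```

View pics/s1.png

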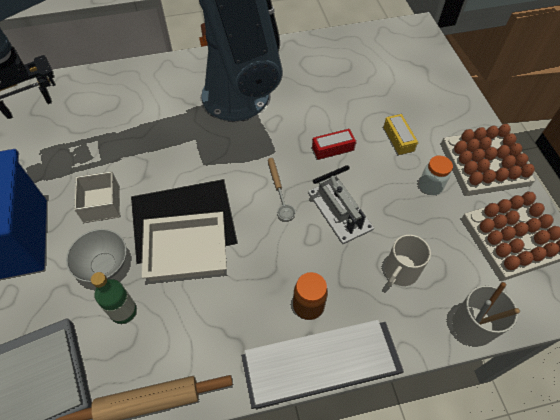

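View pics/t1.png

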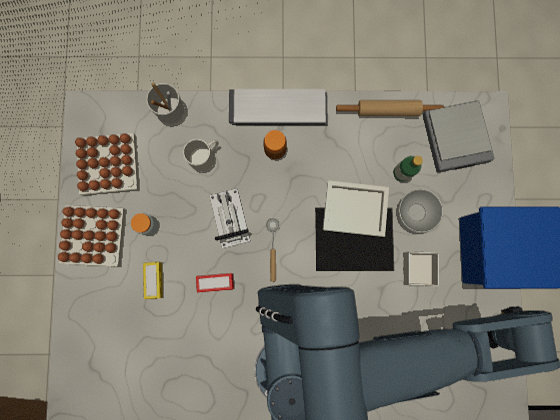

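The top view shows the mat around (354,240), with the tray overlapping its far edge at (356,208). The press is at (230,218), its black bar near (232,240) on the robot side and the hinge on the far side. The bowl is just right of the tray at (419,212). Next I'll measure these.

```bash
python3 - <<'E'
from h import *
p,d=load('top'); C=cloud('top',d); X,Y,Z=C[...,0],C[...,1],C[...,2]
p=p.astype(int); g=p.max(-1)
v,u=np.mgrid[:420,:560]
def roi(u0,u1,v0,v1): return (u>=u0)&(u<u1)&(v>=v0)&(v<v1)
def rect(m,n):
    k,l,st,_=cv2.connectedComponentsWithStats(m.astype(np.uint8)); i=1+np.argmax(st[1:,4]); m=l==i
    r=cv2.minAreaRect((C[m][:,:2]*1000).astype(np.float32)); 
    print(n,m.sum(),'c,size,ang',np.round(r[0]),np.round(r[1]),round(r[2],1),'zmed',np.median(Z[m]).round(4)); return m
print('counter z',np.median(Z[roi(280,310,180,260)]))
m=rect(roi(305,400,195,280)&(g<60)&(Z<0.03),'mat'); q=C[m]; print(np.percentile(q[:,0],[.5,50,99.5]),np.percentile(q[:,1],[.5,50,99.5]))
m=rect(roi(310,395,172,245)&(Z>0.036)&(Z<.056)&(g>110),'tray lip')
m=rect(roi(200,260,180,255)&(Z>0.006)&(Z<.03)&(g>80),'plate')
m=rect(roi(205,260,220,255)&(Z>0.075)&(Z<.12)&(g<70),'bar')
m=rect(roi(205,260,180,255)&(Z>0.045)&(Z<.075),'mould-height')
for n,r in dict(spoon=(262,285,215,285),jar=(262,292,125,165),oil=(390,428,150,185),bowl=(395,445,188,235),tub=(400,442,250,290),jug=(182,225,135,175),nuts=(128,155,210,238)).items():
    m=rect(roi(*r)&(Z>.012),n) if n!='spoon' else rect(roi(*r)&(Z>.005),n)
crop=cv2.resize(p[170:260,195:405].astype(np.uint8),None,fx=3.8,fy=3.8,interpolation=cv2.INTER_CUBIC); cv2.imwrite('pics/c1.png',crop)
E
```

```text
counter z 0.00046371434106573517
mat 3199 c,size,ang [ 438. -227.] [270. 216.] 89.9 zmed 0.0015
[0.32986691 0.39868419 0.54175651] [-0.35974509 -0.2190209  -0.09449952]
tray lip 935 c,size,ang [ 541. -230.] [211. 171.] 83.6 zmed 0.0452
plate 331 c,size,ang [543. 180.] [152.  48.] 20.8 zmed 0.0126
bar 124 c,size,ang [447. 189.] [ 13. 108.] 15.7 zmed 0.1
mould-height 351 c,size,ang [504. 203.] [93. 55.] 14.5 zmed 0.0591
spoon 379 c,size,ang [407.  52.] [220.  51.] 0.2 zmed 0.014
jar 555 c,size,ang [564.  36.] [456.  78.] 3.6 zmed 0.1173
oil 523 c,size,ang [ 501. -205.] [ 66. 576.] 41.3 zmed 0.1319
bowl 1106 c,size,ang [ 420. -257.] [148. 586.] 30.4 zmed 0.0337
tub 491 c,size,ang [ 345. -232.] [528. 110.] 87.7 zmed 0.0535
jug 565 c,size,ang [538. 199.] [511. 124.] 25.7 zmed 0.0731
nuts 443 c,size,ang [431. 270.] [507.  70.] 75.7 zmed 0.0981
```

View pics/c1.png

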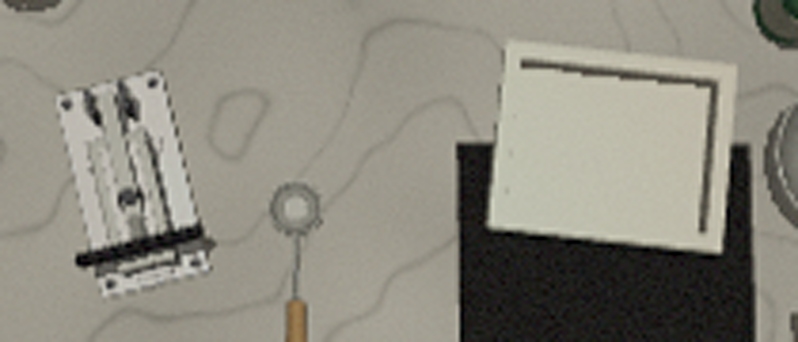

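The crop shows the tray with its far lip free. It is turned about -6° and overlaps the mat's far half. The press is turned about +15°, with its bar near the robot end. One quick check of the clearances behind the tray, then I'll move.

```bash
cat >> h.py <<'E'
from scipy.spatial.transform import Rotation as R
def togo(x,y,z,yaw):
    s=manip.observe(); w=s['tool_rot']; q=R.from_quat([w[1],w[2],w[3],w[0]]); M=q.as_matrix()
    G=R.from_euler('z',yaw,degrees=True)*R.from_euler('x',180,degrees=True)
    print('t',round(s['clock'],2),'pos',np.round(s['position'],4),'yaw',np.degrees(np.arctan2(M[1,0],M[0,0])).round(1),
     'F',np.round(s['force'],1),'gap',round(s['finger_gap'],3),'grip',round(s['grip_force'],1))
    print(' shift tool mm',np.round(M.T@(np.array([x,y,z])-s['position'])*1000,1),'turn',np.round((q.inv()*G).as_rotvec(degrees=True),1))
E
python3 - <<'E'
from h import *
p,d=load('top'); C=cloud('top',d); X,Y,Z=C[...,0],C[...,1],C[...,2]
v,u=np.mgrid[:420,:560]
def top(n,u0,u1,v0,v1,z0,z1):
    m=(u>=u0)&(u<u1)&(v>=v0)&(v<v1)&(d>0.3)&(Z>z0)&(Z<z1); q=C[m]
    print(n,m.sum(),'x',np.percentile(q[:,0],[2,98]).round(3),'y',np.percentile(q[:,1],[2,98]).round(3),'z',q[:,2].max().round(3))
top('jar',255,300,120,170,.02,.3);top('oil',385,430,145,190,.02,.3);top('bowl',393,445,185,238,.015,.3);top('spoon',262,285,215,285,.004,.1)
top('tub',400,442,245,292,.02,.3);top('blue',455,560,200,295,.02,.6);top('jug',180,225,130,178,.02,.3);top('nuts',128,155,210,238,.02,.3);top('red',190,238,270,295,.02,.3)
togo(.36,-.28,.239,-6)
E
```

```text
jar 673 x [0.72  0.851] y [-0.023  0.102] z 0.131
oil 529 x [0.604 0.697] y [-0.434 -0.34 ] z 0.209
bowl 1013 x [0.463 0.6  ] y [-0.515 -0.379] z 0.073
spoon 597 x [0.293 0.512] y [0.016 0.088] z 0.029
tub 440 x [0.281 0.389] y [-0.495 -0.393] z 0.082
blue 7802 x [0.282 0.521] y [-0.814 -0.585] z 0.228
jug 526 x [0.677 0.764] y [0.248 0.348] z 0.12
nuts 440 x [0.453 0.516] y [0.452 0.512] z 0.112
red 609 x [0.265 0.318] y [0.191 0.306] z 0.059
t 0.1 pos [ 0.1725 -0.548   0.2379] yaw 17.5 F [ 0.2 -0.4 -0.4] gap 1.0 grip 0.0
 shift tool mm [ 259.3 -199.4   -0.7] turn [-0.1  0.  23.5]
```

```bash
python3 -m creep '[{"x":0.032,"y":-0.025},{"x":0.033,"y":-0.025},{"x":0.033,"y":-0.025},{"x":0.033,"y":-0.025},{"x":0.032,"y":-0.025},{"x":0.032,"y":-0.025},{"x":0.032,"y":-0.025},{"x":0.032,"y":-0.024},{"wz":8},{"wz":8},{"wz":7.5},{}]'; python3 -c "
from h import *
togo(.66,-.22,.239,-6)"
```

```text
t 0.1 pos [ 0.1725 -0.548   0.2379] yaw 17.5 F [ 0.2 -0.4 -0.4] gap 1.0 grip 0.0
 shift tool mm [ 563.5 -166.6   -0.7] turn [-0.1  0.  23.5]invalid input
```

```bash
python3 -m creep '[{"x":0.032,"y":-0.025},{"x":0.033,"y":-0.025},{"x":0.033,"y":-0.025},{"x":0.033,"y":-0.025},{"x":0.032,"y":-0.025},{"x":0.032,"y":-0.025},{"x":0.032,"y":-0.025},{"x":0.032,"y":-0.024},{"wz":8},{"wz":8},{"wz":7.5},{"wz":0}]'; python3 -c "
from h import *
togo(.66,-.22,.239,-6)"
```

```text
t 0.1 pos [ 0.1725 -0.548   0.2379] yaw 17.5 F [ 0.2 -0.4 -0.4] gap 1.0 grip 0.0
 shift tool mm [ 563.5 -166.6   -0.7] turn [-0.1  0.  23.5]invalid input
```

```bash
python3 -m creep '[{"x":0.032,"y":-0.025,"z":0,"wx":0,"wy":0,"wz":0,"gripper":1}]'; echo; python3 -m creep '[{"x":0.033,"y":-0.025,"gripper":1}]';echo;  python3 -m creep --help | head -20
```

```text
clock: 0.22
position: [0.1946, -0.5158, 0.2381]
tool_rot: [-0.0, 0.989, 0.15, -0.0]
force: [0.4, 0.7, -0.1]
finger_gap: 1.002
grip_force: 0.0

invalid input
invalid input: not JSON, or not a number
```

All keys must be present in every row.

```bash
python3 -m creep '[{"x":0.032,"y":-0.025,"z":0,"wx":0,"wy":0,"wz":0,"gripper":1},{"x":0.032,"y":-0.025,"z":0,"wx":0,"wy":0,"wz":0,"gripper":1},{"x":0.032,"y":-0.025,"z":0,"wx":0,"wy":0,"wz":0,"gripper":1},{"x":0.032,"y":-0.025,"z":0,"wx":0,"wy":0,"wz":0,"gripper":1},{"x":0.032,"y":-0.025,"z":0,"wx":0,"wy":0,"wz":0,"gripper":1},{"x":0.032,"y":-0.025,"z":0,"wx":0,"wy":0,"wz":0,"gripper":1},{"x":0.032,"y":-0.025,"z":0,"wx":0,"wy":0,"wz":0,"gripper":1},{"x":0,"y":0,"z":0,"wx":0,"wy":0,"wz":8,"gripper":1},{"x":0,"y":0,"z":0,"wx":0,"wy":0,"wz":8,"gripper":1},{"x":0,"y":0,"z":0,"wx":0,"wy":0,"wz":7.5,"gripper":1},{"x":0,"y":0,"z":0,"wx":0,"wy":0,"wz":0,"gripper":1}]'; python3 -c "
from h import *
togo(.665,-.22,.239,-6)"
```

```text
clock: 1.6
position: [0.3566, -0.2807, 0.2384]
tool_rot: [-0.0, 0.999, -0.052, -0.0]
force: [-0.3, -0.9, 0.0]
finger_gap: 1.004
grip_force: 0.0
t 1.6 pos [ 0.3566 -0.2807  0.2384] yaw -6.0 F [-0.3 -0.9  0. ] gap 1.004 grip 0.0
 shift tool mm [300.4 -92.4  -0.6] turn [-0.  0.  0.]
```

```bash
python3 -m creep '[{"x":0.0375,"y":-0.0115,"z":0,"wx":0,"wy":0,"wz":0,"gripper":1},{"x":0.0375,"y":-0.0115,"z":0,"wx":0,"wy":0,"wz":0,"gripper":1},{"x":0.0375,"y":-0.0115,"z":0,"wx":0,"wy":0,"wz":0,"gripper":1},{"x":0.0375,"y":-0.0115,"z":0,"wx":0,"wy":0,"wz":0,"gripper":1},{"x":0.0375,"y":-0.0115,"z":0,"wx":0,"wy":0,"wz":0,"gripper":1},{"x":0.0375,"y":-0.0115,"z":0,"wx":0,"wy":0,"wz":0,"gripper":1},{"x":0.0375,"y":-0.0115,"z":0,"wx":0,"wy":0,"wz":0,"gripper":1},{"x":0.0375,"y":-0.0115,"z":0,"wx":0,"wy":0,"wz":0,"gripper":1},{"x":0,"y":0,"z":0.03,"wx":0,"wy":0,"wz":0,"gripper":1},{"x":0,"y":0,"z":0.04,"wx":0,"wy":0,"wz":0,"gripper":1},{"x":0,"y":0,"z":0.04,"wx":0,"wy":0,"wz":0,"gripper":1},{"x":0,"y":0,"z":0,"wx":0,"wy":0,"wz":0,"gripper":1}]'; python3 -c "
from h import *
snap('scene','s2.png')
togo(.665,-.22,.025,-6)"
```

```text
clock: 3.1
position: [0.662, -0.2196, 0.124]
tool_rot: [-0.002, 0.999, -0.052, -0.004]
force: [-0.6, -0.4, 0.1]
finger_gap: 0.996
grip_force: 0.0
t 3.15 pos [ 0.6637 -0.2205  0.1271] yaw -5.9 F [0.1 0.  0.9] gap 1.002 grip 0.0
 shift tool mm [  1.6  -0.5 102.1] turn [-0.1  0.2  0.1]
```

View pics/s2.png

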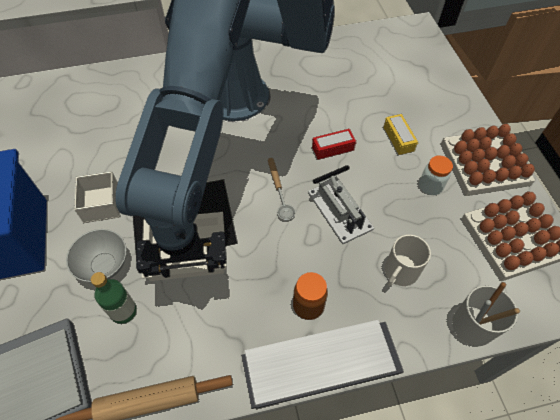

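The gripper sits over the space just behind the far lip, spanning pixels (138..225, 262). It is clear of the oil bottle at (118,300). I'll lower it and pull gently to make contact.

```bash
python3 -m creep '[{"x":0,"y":0,"z":0.034,"wx":0,"wy":0,"wz":0,"gripper":1},{"x":0,"y":0,"z":0.034,"wx":0,"wy":0,"wz":0,"gripper":1},{"x":0,"y":0,"z":0.034,"wx":0,"wy":0,"wz":0,"gripper":1},{"x":0,"y":0,"z":0,"wx":0,"wy":0,"wz":0,"gripper":1},{"x":-0.012,"y":0,"z":0,"wx":0,"wy":0,"wz":0,"gripper":1},{"x":-0.012,"y":0,"z":0,"wx":0,"wy":0,"wz":0,"gripper":1},{"x":-0.01,"y":0,"z":0,"wx":0,"wy":0,"wz":0,"gripper":1},{"x":-0.01,"y":0,"z":0,"wx":0,"wy":0,"wz":0,"gripper":1}]'; python3 -c "
from h import *
togo(.535,-.22,.025,-6)"
```

```text
clock: 4.15
position: [0.622, -0.2171, 0.0287]
tool_rot: [0.001, 0.999, -0.053, 0.002]
force: [4.1, -0.0, 2.8]
finger_gap: 1.001
grip_force: 2.0
t 4.15 pos [ 0.622  -0.2171  0.0287] yaw -6.0 F [ 4.1 -0.   2.8] gap 1.001 grip 2.0
 shift tool mm [-86.3  12.1   3.4] turn [ 0.1 -0.3 -0. ]
```

```bash
python3 -m creep '[{"x":-0.01,"y":0,"z":0,"wx":0,"wy":0,"wz":0,"gripper":1},{"x":-0.01,"y":0,"z":0,"wx":0,"wy":0,"wz":0,"gripper":1},{"x":-0.01,"y":0,"z":0,"wx":0,"wy":0,"wz":0,"gripper":1},{"x":-0.01,"y":0,"z":0,"wx":0,"wy":0,"wz":0,"gripper":1},{"x":-0.01,"y":0,"z":0,"wx":0,"wy":0,"wz":0,"gripper":1},{"x":-0.01,"y":0,"z":0,"wx":0,"wy":0,"wz":0,"gripper":1},{"x":-0.01,"y":0,"z":0,"wx":0,"wy":0,"wz":0,"gripper":1},{"x":-0.008,"y":0,"z":0,"wx":0,"wy":0,"wz":0,"gripper":1},{"x":0,"y":0,"z":0,"wx":0,"wy":0,"wz":0,"gripper":1}]'; python3 -c "
from h import *
togo(.535,-.22,.025,-6)
p,d=snap('top','t2.png'); C=cloud('top',d); Z=C[...,2]; v,u=np.mgrid[:420,:560]
m=(u>300)&(u<400)&(v>190)&(v<290)&(Z>.036)&(Z<.056)&(p.max(-1)>110)
q=C[m]; print(m.sum(), np.percentile(q,[1,99],axis=0).round(3), cv2.minAreaRect((q[:,:2]*1000).astype(np.float32)))"
```

```text
clock: 5.28
position: [0.5417, -0.2075, 0.026]
tool_rot: [-0.001, 0.999, -0.053, -0.001]
force: [-0.9, 0.4, -0.3]
finger_gap: 0.999
grip_force: 0.0
t 5.28 pos [ 0.5417 -0.2075  0.026 ] yaw -6.1 F [-0.9  0.4 -0.3] gap 0.999 grip 0.0
 shift tool mm [-5.3 13.2  1. ] turn [-0.1  0.2 -0.1]
340 [[ 0.353 -0.33   0.037]
 [ 0.516 -0.229  0.054]] ((437.08154296875, -257.8967590332031), (184.5326385498047, 252.8575897216797), 5.867752552032471)
```

View pics/t2.png

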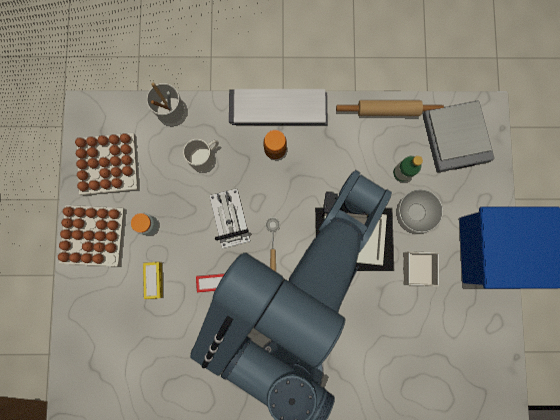

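The tray has moved onto the mat, with its centre estimated at (0.449, -0.217) against the mat's (0.438, -0.227). The bowl and oil haven't moved. I'll back off, lift, and turn for the clamp bar.

```bash
python3 -m creep '[{"x":0.012,"y":0,"z":0,"wx":0,"wy":0,"wz":0,"gripper":1},{"x":0.012,"y":0,"z":0,"wx":0,"wy":0,"wz":0,"gripper":1},{"x":0,"y":0,"z":-0.04,"wx":0,"wy":0,"wz":0,"gripper":1},{"x":0,"y":0,"z":-0.045,"wx":0,"wy":0,"wz":0,"gripper":1},{"x":0,"y":0,"z":-0.045,"wx":0,"wy":0,"wz":0,"gripper":1},{"x":0,"y":0,"z":-0.045,"wx":0,"wy":0,"wz":0,"gripper":1},{"x":0,"y":0,"z":-0.045,"wx":0,"wy":0,"wz":-10,"gripper":1},{"x":0,"y":0,"z":0,"wx":0,"wy":0,"wz":-10,"gripper":1},{"x":0,"y":0,"z":0,"wx":0,"wy":0,"wz":-10,"gripper":1},{"x":0,"y":0,"z":0,"wx":0,"wy":0,"wz":-10,"gripper":1},{"x":0,"y":0,"z":0,"wx":0,"wy":0,"wz":-10,"gripper":1},{"x":0,"y":0,"z":0,"wx":0,"wy":0,"wz":-10,"gripper":1}]'; python3 -c "
from h import *
togo(.455,.16,.2,105); print(manip.observe()['joint_pos'])"
```

```text
clock: 6.82
position: [0.5681, -0.2106, 0.2467]
tool_rot: [-0.0, 0.89, 0.456, -0.0]
force: [0.8, -0.1, 0.0]
finger_gap: 1.001
grip_force: 0.0
t 6.83 pos [ 0.5681 -0.2106  0.2467] yaw 54.3 F [ 0.8 -0.1  0. ] gap 1.001 grip 0.0
 shift tool mm [ 235.  -308.    46.8] turn [ -0.   -0.  -50.7]
[-5.50702523e-01  2.42140578e-01  1.51764583e+00  3.93922237e-05
  1.38209663e+00  7.21538736e-02]
```

```bash
python3 -m creep '[{"x":0.026,"y":-0.034,"z":0,"wx":0,"wy":0,"wz":0,"gripper":1},{"x":0.026,"y":-0.034,"z":0,"wx":0,"wy":0,"wz":0,"gripper":1},{"x":0.026,"y":-0.034,"z":0,"wx":0,"wy":0,"wz":0,"gripper":1},{"x":0.026,"y":-0.034,"z":0,"wx":0,"wy":0,"wz":0,"gripper":1},{"x":0.026,"y":-0.034,"z":0,"wx":0,"wy":0,"wz":0,"gripper":1},{"x":0.026,"y":-0.034,"z":0,"wx":0,"wy":0,"wz":0,"gripper":1},{"x":0.026,"y":-0.034,"z":0,"wx":0,"wy":0,"wz":0,"gripper":1},{"x":0.026,"y":-0.034,"z":0,"wx":0,"wy":0,"wz":0,"gripper":1},{"x":0.026,"y":-0.034,"z":0,"wx":0,"wy":0,"wz":0,"gripper":1},{"x":0,"y":0,"z":0,"wx":0,"wy":0,"wz":-10,"gripper":1},{"x":0,"y":0,"z":0,"wx":0,"wy":0,"wz":-10,"gripper":1},{"x":0,"y":0,"z":0,"wx":0,"wy":0,"wz":-10,"gripper":1}]'; python3 -m creep '[{"x":0,"y":0,"z":0,"wx":0,"wy":0,"wz":-10,"gripper":0},{"x":0,"y":0,"z":0,"wx":0,"wy":0,"wz":-10,"gripper":0},{"x":0,"y":0,"z":0,"wx":0,"wy":0,"wz":0,"gripper":0}]'; python3 -c "
from h import *
togo(.455,.16,.13,105)
p,d=snap('scene','s3.png'); cv2.imwrite('pics/s3c.png',cv2.resize(p[110:310,120:400],None,fx=2.6,fy=2.6))"
```

```text
clock: 8.32
position: [0.458, 0.1593, 0.247]
tool_rot: [-0.0, 0.741, 0.671, 0.0]
force: [-0.1, -0.0, 0.3]
finger_gap: 1.005
grip_force: 0.0
clock: 8.7
position: [0.458, 0.1589, 0.2469]
tool_rot: [-0.0, 0.616, 0.787, 0.0]
force: [-0.8, 0.7, 0.2]
finger_gap: 0.681
grip_force: 0.0
t 8.7 pos [0.458  0.1589 0.2469] yaw 103.9 F [-0.8  0.7  0.2] gap 0.681 grip 0.0
 shift tool mm [  1.8  -2.7 116.9] turn [ 0.  -0.  -1.1]
```

View pics/s3c.png

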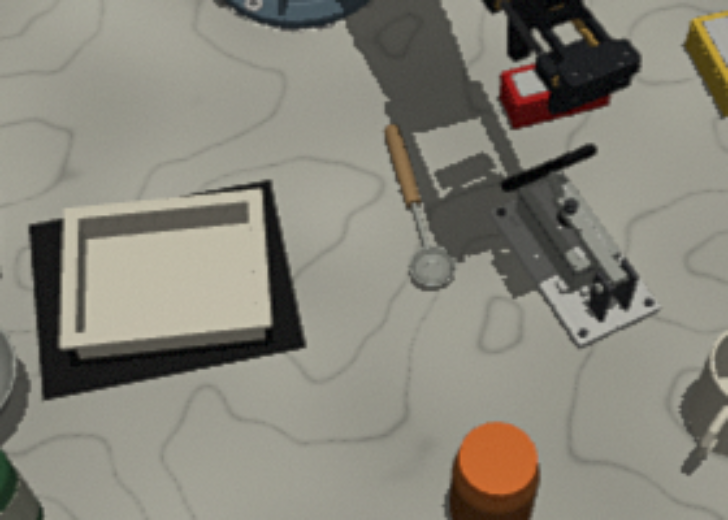

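The crop shows the tray squarely on the mat, with margin on all sides. The clamp is closed and its bar runs from about (505,185) to (595,150) in the crop. I'll cross-check the bar and tray positions from this view.

```bash
python3 - <<'E'
from h import *
p,d=load('scene'); C=cloud('scene',d); Z=C[...,2]; v,u=np.mgrid[:420,:560]; g=p.max(-1)
def f(m,n):
    k,l,st,_=cv2.connectedComponentsWithStats(m.astype(np.uint8)); m=l==1+np.argmax(st[1:,4]); q=C[m]
    print(n,m.sum(),np.percentile(q,[2,50,98],axis=0).round(3).tolist(), cv2.minAreaRect((q[:,:2]*1000).astype(np.float32))); return m
m=f((u>305)&(u<356)&(v>160)&(v<188)&(g<60)&(Z>.07)&(Z<.12)&(d>.1),'bar')
(cu,cv_),sz,an=cv2.minAreaRect(np.argwhere(m)[:,::-1].astype(np.float32)); print('ray',ray('scene',cu,cv_,.093).round(4),sz)
f((u>135)&(u<235)&(v>175)&(v<260)&(g>100)&(Z>.037)&(Z<.056),'tray lip')
E
```

```text
bar 180 [[0.437, 0.136, 0.091], [0.452, 0.183, 0.098], [0.467, 0.236, 0.103]] ((450.6722412109375, 185.8529052734375), (14.387356758117676, 109.9707260131836), 14.130456924438477)
ray [0.4488 0.187  0.093 ] (4.989645481109619, 38.4727897644043)
tray lip 1336 [[0.357, -0.326, 0.04], [0.46, -0.224, 0.044], [0.535, -0.114, 0.048]] ((445.08001708984375, -219.82089233398438), (210.40219116210938, 175.5111083984375), 84.08509826660156)
```

```bash
python3 -m creep '[{"x":0,"y":-0.002,"z":0.034,"wx":0,"wy":0,"wz":-0.8,"gripper":0},{"x":0,"y":0,"z":0.034,"wx":0,"wy":0,"wz":0,"gripper":0},{"x":0,"y":0,"z":0.034,"wx":0,"wy":0,"wz":0,"gripper":0},{"x":0,"y":0,"z":0.034,"wx":0,"wy":0,"wz":0,"gripper":0},{"x":0,"y":0,"z":0.02,"wx":0,"wy":0,"wz":0,"gripper":0},{"x":0,"y":0,"z":0.017,"wx":0,"wy":0,"wz":0,"gripper":0},{"x":0,"y":0,"z":0,"wx":0,"wy":0,"wz":0,"gripper":0}]';  python3 -m creep '[{"x":0,"y":0,"z":0,"wx":0,"wy":0,"wz":0,"gripper":-0.5},{"x":0,"y":0,"z":0,"wx":0,"wy":0,"wz":0,"gripper":-0.6},{"x":0,"y":0,"z":0,"wx":0,"wy":0,"wz":0,"gripper":-0.72},{"x":0,"y":0,"z":0,"wx":0,"wy":0,"wz":0,"gripper":-0.75}]'
```

```text
clock: 9.62
position: [0.4547, 0.1581, 0.0726]
tool_rot: [-0.001, 0.611, 0.791, -0.001]
force: [-0.1, 0.4, 0.2]
finger_gap: 0.502
grip_force: 0.0
clock: 10.12
position: [0.4553, 0.158, 0.0743]
tool_rot: [-0.0, 0.61, 0.792, -0.0]
force: [-3.6, -0.9, 5.6]
finger_gap: 0.144
grip_force: 29.1
```

```bash
python3 -m creep '[{"x":0,"y":0.003,"z":-0.012,"wx":0,"wy":0,"wz":0,"gripper":-0.75},{"x":0,"y":0.004,"z":-0.011,"wx":0,"wy":0,"wz":0,"gripper":-0.75},{"x":0,"y":0.011,"z":-0.0215,"wx":0,"wy":0,"wz":0,"gripper":-0.75},{"x":0,"y":0.0145,"z":-0.0195,"wx":0,"wy":0,"wz":0,"gripper":-0.75},{"x":0,"y":0.0175,"z":-0.0165,"wx":0,"wy":0,"wz":0,"gripper":-0.75},{"x":0,"y":0,"z":0,"wx":0,"wy":0,"wz":0,"gripper":-0.75}]'
```

```text
clock: 10.88
position: [0.5076, 0.1713, 0.1544]
tool_rot: [0.002, 0.611, 0.792, 0.003]
force: [14.5, 1.9, -21.5]
finger_gap: 0.134
grip_force: 31.3
```

```bash
python3 -m creep '[{"x":0,"y":0.003,"z":0.003,"wx":0,"wy":0,"wz":0,"gripper":-0.75},{"x":0,"y":0.009,"z":-0.0065,"wx":0,"wy":0,"wz":0,"gripper":-0.75},{"x":0,"y":0.009,"z":-0.007,"wx":0,"wy":0,"wz":0,"gripper":-0.75},{"x":0,"y":0.0215,"z":-0.0095,"wx":0,"wy":0,"wz":0,"gripper":-0.75},{"x":0,"y":0,"z":0,"wx":0,"wy":0,"wz":0,"gripper":-0.75}]'
```

```text
clock: 11.5
position: [0.5459, 0.1812, 0.1734]
tool_rot: [0.0, 0.611, 0.792, -0.0]
force: [2.6, -3.7, -10.2]
finger_gap: 0.126
grip_force: 29.7
```

```bash
python3 -m creep '[{"x":0,"y":0.008,"z":0.001,"wx":0,"wy":0,"wz":0,"gripper":-0.75},{"x":0,"y":0.012,"z":-0.001,"wx":0,"wy":0,"wz":0,"gripper":-0.75},{"x":0,"y":0.012,"z":0,"wx":0,"wy":0,"wz":0,"gripper":-0.75},{"x":0,"y":0.012,"z":0.001,"wx":0,"wy":0,"wz":0,"gripper":-0.75},{"x":0,"y":0,"z":0,"wx":0,"wy":0,"wz":0,"gripper":-0.75}]'; python3 -c "
from h import *
p,d=snap('scene'); cv2.imwrite('pics/s4c.png',cv2.resize(p[60:260,270:450],None,fx=3,fy=3))"
```

```text
clock: 12.12
position: [0.5906, 0.1928, 0.1765]
tool_rot: [0.002, 0.611, 0.792, 0.002]
force: [1.6, -1.9, 4.7]
finger_gap: 0.125
grip_force: 4.8
```

View pics/s4c.png

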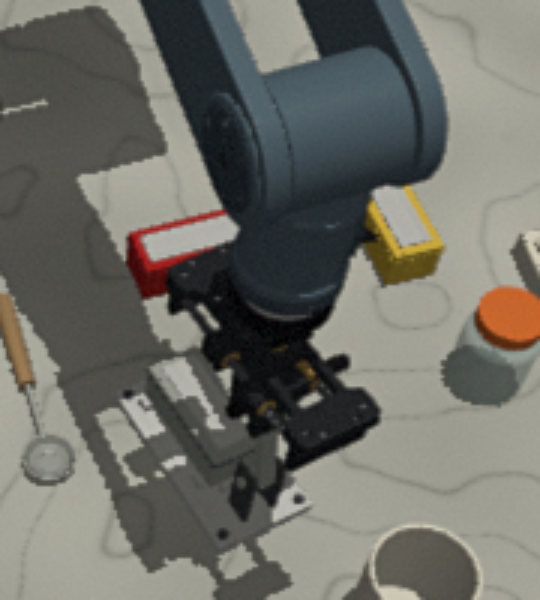

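The crop shows the arm nearly upright, the freed mould's top below it at (200,410), and the bar still between the fingers with its end at (340,362). I'll push on past centre.

```bash
python3 -m creep '[{"x":0,"y":0.012,"z":0.001,"wx":0,"wy":0,"wz":0,"gripper":-0.75},{"x":0,"y":0.012,"z":0.002,"wx":0,"wy":0,"wz":0,"gripper":-0.75},{"x":0,"y":0.010,"z":0.003,"wx":0,"wy":0,"wz":0,"gripper":-0.75},{"x":0,"y":0.003,"z":0.001,"wx":0,"wy":0,"wz":0,"gripper":-0.75},{"x":0,"y":0,"z":0,"wx":0,"wy":0,"wz":0,"gripper":-0.75}]'
```

```text
clock: 12.8
position: [0.6233, 0.2025, 0.1657]
tool_rot: [-0.0, 0.61, 0.792, -0.0]
force: [0.8, 0.2, 1.6]
finger_gap: 0.123
grip_force: 2.0
```

```bash
python3 -m creep '[{"x":0,"y":0,"z":0,"wx":0,"wy":0,"wz":0,"gripper":-0.5},{"x":0,"y":0,"z":0,"wx":0,"wy":0,"wz":0,"gripper":-0.3},{"x":0,"y":0,"z":0,"wx":0,"wy":0,"wz":0,"gripper":-0.3},{"x":0,"y":0,"z":-0.02,"wx":0,"wy":0,"wz":0,"gripper":-0.3},{"x":0,"y":0,"z":-0.03,"wx":0,"wy":0,"wz":0,"gripper":-0.3},{"x":0,"y":0,"z":-0.035,"wx":0,"wy":0,"wz":0,"gripper":-0.3},{"x":0,"y":0,"z":-0.035,"wx":0,"wy":0,"wz":0,"gripper":-0.3},{"x":0,"y":-0.02,"z":0,"wx":0,"wy":0,"wz":0,"gripper":0.5},{"x":0,"y":-0.035,"z":0,"wx":0,"wy":0,"wz":0,"gripper":1},{"x":0,"y":-0.035,"z":0,"wx":0,"wy":0,"wz":0,"gripper":1},{"x":0,"y":-0.035,"z":0,"wx":0,"wy":0,"wz":0,"gripper":1},{"x":0,"y":-0.035,"z":0,"wx":0,"wy":0,"wz":0,"gripper":1}]'; python3 -c "
from h import *
togo(.4915,.199,.25,15)
p,d=snap('scene'); cv2.imwrite('pics/s5c.png',cv2.resize(p[60:260,270:450],None,fx=3,fy=3))"
```

```text
clock: 14.3
position: [0.4678, 0.1613, 0.2879]
tool_rot: [0.001, 0.61, 0.792, 0.001]
force: [0.1, 0.1, 0.9]
finger_gap: 0.893
grip_force: 0.0
t 14.3 pos [0.4678 0.1613 0.2879] yaw 104.8 F [0.1 0.1 0.9] gap 0.893 grip 0.0
 shift tool mm [30.4 32.4 38. ] turn [ 0.1 -0.1 89.8]
```

View pics/s5c.png

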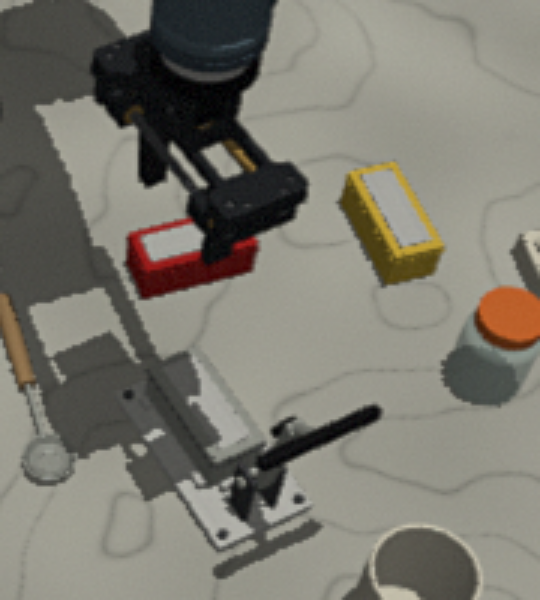

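The clamp stands open, with the bar leaning beyond the hinge at (320,435) in the crop. The mould is free in its seat at about (205,410). I'll measure its top.

```bash
python3 - <<'E'
from h import *
for n,r in (('scene',(300,365,165,225)),):
    p,d=load(n); C=cloud(n,d); Z=C[...,2]; v,u=np.mgrid[:420,:560]
    m=(u>r[0])&(u<r[1])&(v>r[2])&(v<r[3])&(Z>.052)&(Z<.064)&(d>.1)
    k,l,st,_=cv2.connectedComponentsWithStats(m.astype(np.uint8)); m=l==1+np.argmax(st[1:,4]); q=C[m]
    print(n,m.sum(),cv2.minAreaRect((q[:,:2]*1000).astype(np.float32)),np.median(q[:,2]))
    b=(u>345)&(u<405)&(v>185)&(v<225)&(p.max(-1)<60)&(Z>.12)&(d>.1); q=C[b]; print('bar',b.sum(),np.median(q,0).round(3))
E
```

```text
scene 742 ((492.0545654296875, 200.04869079589844), (122.63575744628906, 56.5037727355957), 14.635293006896973) 0.05786829264072846
bar 274 [0.631 0.225 0.197]
```

```bash
python3 -m creep '[{"x":0.015,"y":0.016,"z":0,"wx":0,"wy":0,"wz":0,"gripper":1},{"x":0.016,"y":0.0165,"z":0,"wx":0,"wy":0,"wz":0,"gripper":1},{"x":0,"y":0,"z":0,"wx":0,"wy":0,"wz":10,"gripper":1},{"x":0,"y":0,"z":0,"wx":0,"wy":0,"wz":10,"gripper":1},{"x":0,"y":0,"z":0,"wx":0,"wy":0,"wz":10,"gripper":1},{"x":0,"y":0,"z":0,"wx":0,"wy":0,"wz":10,"gripper":1},{"x":0,"y":0,"z":0,"wx":0,"wy":0,"wz":10,"gripper":1},{"x":0,"y":0,"z":0,"wx":0,"wy":0,"wz":10,"gripper":1},{"x":0,"y":0,"z":0,"wx":0,"wy":0,"wz":10,"gripper":1},{"x":0,"y":0,"z":0,"wx":0,"wy":0,"wz":10,"gripper":1},{"x":0,"y":0,"z":0,"wx":0,"wy":0,"wz":10,"gripper":1},{"x":0,"y":0,"z":0,"wx":0,"wy":0,"wz":0,"gripper":1}]'; python3 -c "
from h import *
togo(.4915,.1995,.023,14.7)"
```

```text
clock: 15.85
position: [0.4925, 0.1999, 0.2876]
tool_rot: [-0.0, 0.992, 0.129, 0.001]
force: [-0.3, -0.5, -0.6]
finger_gap: 0.999
grip_force: 0.0
t 15.85 pos [0.4925 0.1999 0.2876] yaw 14.8 F [-0.3 -0.5 -0.6] gap 0.999 grip 0.0
 shift tool mm [ -1.5   0.  264.6] turn [ 0.  -0.1  0.1]
```

```bash
python3 -m creep '[{"x":-0.001,"y":0,"z":0.04,"wx":0,"wy":0,"wz":0,"gripper":1},{"x":0,"y":0,"z":0.04,"wx":0,"wy":0,"wz":0,"gripper":1},{"x":0,"y":0,"z":0.04,"wx":0,"wy":0,"wz":0,"gripper":1},{"x":0,"y":0,"z":0.04,"wx":0,"wy":0,"wz":0,"gripper":1},{"x":0,"y":0,"z":0.03,"wx":0,"wy":0,"wz":0,"gripper":1},{"x":0,"y":0,"z":0.03,"wx":0,"wy":0,"wz":0,"gripper":1},{"x":0,"y":0,"z":0.025,"wx":0,"wy":0,"wz":0,"gripper":1},{"x":0,"y":0,"z":0.019,"wx":0,"wy":0,"wz":0,"gripper":1},{"x":0,"y":0,"z":0,"wx":0,"wy":0,"wz":0,"gripper":1}]' && python3 -m creep '[{"x":0,"y":0,"z":0,"wx":0,"wy":0,"wz":0,"gripper":0.4},{"x":0,"y":0,"z":0,"wx":0,"wy":0,"wz":0,"gripper":0.2},{"x":0,"y":0,"z":0,"wx":0,"wy":0,"wz":0,"gripper":-0.2},{"x":0,"y":0,"z":0,"wx":0,"wy":0,"wz":0,"gripper":-0.4},{"x":0,"y":0,"z":0,"wx":0,"wy":0,"wz":0,"gripper":-0.4}]'
```

```text
clock: 16.98
position: [0.4904, 0.1994, 0.0214]
tool_rot: [0.0, 0.992, 0.13, -0.001]
force: [-0.2, -0.8, -0.4]
finger_gap: 1.002
grip_force: 0.0
clock: 17.6
position: [0.4916, 0.1997, 0.0228]
tool_rot: [-0.0, 0.992, 0.129, 0.0]
force: [-0.6, 0.2, 6.0]
finger_gap: 0.612
grip_force: 30.0
```

The opening reads 54 mm, so the mould is gripped. I'll lift it straight up.

```bash
python3 -m creep '[{"x":0,"y":0,"z":-0.01,"wx":0,"wy":0,"wz":0,"gripper":-0.4},{"x":0,"y":0,"z":-0.015,"wx":0,"wy":0,"wz":0,"gripper":-0.4},{"x":0,"y":0,"z":-0.025,"wx":0,"wy":0,"wz":0,"gripper":-0.4},{"x":0,"y":0,"z":-0.03,"wx":0,"wy":0,"wz":0,"gripper":-0.4},{"x":0,"y":0,"z":-0.03,"wx":0,"wy":0,"wz":0,"gripper":-0.4},{"x":0,"y":0,"z":-0.03,"wx":0,"wy":0,"wz":0,"gripper":-0.4},{"x":0,"y":0,"z":-0.02,"wx":0,"wy":0,"wz":0,"gripper":-0.4},{"x":0,"y":0,"z":-0.01,"wx":0,"wy":0,"wz":0,"gripper":-0.4},{"x":0,"y":0,"z":0,"wx":0,"wy":0,"wz":0,"gripper":-0.4}]'; python3 -c "
from h import *
togo(.445,-.220,.19,84)"
```

```text
clock: 18.73
position: [0.4913, 0.1996, 0.1928]
tool_rot: [-0.0, 0.992, 0.129, 0.001]
force: [0.4, -0.0, -3.7]
finger_gap: 0.611
grip_force: 30.0
t 18.73 pos [0.4913 0.1996 0.1928] yaw 14.8 F [ 0.4 -0.  -3.7] gap 0.611 grip 30.0
 shift tool mm [-151.7  393.9    2.7] turn [  0.   -0.1 -69.2]
```

```bash
python3 -m creep '[{"x":-0.008,"y":0.02,"z":0,"wx":0,"wy":0,"wz":0,"gripper":-0.4},{"x":-0.0135,"y":0.035,"z":0,"wx":0,"wy":0,"wz":0,"gripper":-0.4},{"x":-0.0135,"y":0.035,"z":0,"wx":0,"wy":0,"wz":0,"gripper":-0.4},{"x":-0.0135,"y":0.035,"z":0,"wx":0,"wy":0,"wz":0,"gripper":-0.4},{"x":-0.0135,"y":0.035,"z":0,"wx":0,"wy":0,"wz":0,"gripper":-0.4},{"x":-0.0135,"y":0.035,"z":0,"wx":0,"wy":0,"wz":0,"gripper":-0.4},{"x":-0.0135,"y":0.035,"z":0,"wx":0,"wy":0,"wz":0,"gripper":-0.4},{"x":-0.0135,"y":0.035,"z":0,"wx":0,"wy":0,"wz":0,"gripper":-0.4},{"x":-0.0135,"y":0.035,"z":0,"wx":0,"wy":0,"wz":0,"gripper":-0.4},{"x":-0.0135,"y":0.035,"z":0,"wx":0,"wy":0,"wz":0,"gripper":-0.4},{"x":-0.0135,"y":0.035,"z":0,"wx":0,"wy":0,"wz":0,"gripper":-0.4},{"x":-0.009,"y":0.024,"z":0,"wx":0,"wy":0,"wz":0,"gripper":-0.4}]' && python3 -m creep '[{"x":0,"y":0,"z":0,"wx":0,"wy":0,"wz":-10,"gripper":-0.4},{"x":0,"y":0,"z":0,"wx":0,"wy":0,"wz":-10,"gripper":-0.4},{"x":0,"y":0,"z":0,"wx":0,"wy":0,"wz":-10,"gripper":-0.4},{"x":0,"y":0,"z":0,"wx":0,"wy":0,"wz":-10,"gripper":-0.4},{"x":0,"y":0,"z":0,"wx":0,"wy":0,"wz":-10,"gripper":-0.4},{"x":0,"y":0,"z":0,"wx":0,"wy":0,"wz":-10,"gripper":-0.4},{"x":0,"y":0,"z":0,"wx":0,"wy":0,"wz":-9.2,"gripper":-0.4},{"x":0,"y":0,"z":0,"wx":0,"wy":0,"wz":0,"gripper":-0.4}]'; python3 -c "
from h import *
togo(.445,-.220,.018,84)"
```

```text
clock: 20.23
position: [0.4436, -0.2213, 0.1909]
tool_rot: [-0.001, 0.992, 0.128, -0.001]
force: [-0.3, 0.2, -4.0]
finger_gap: 0.612
grip_force: 30.0
clock: 21.22
position: [0.444, -0.2197, 0.191]
tool_rot: [-0.001, 0.744, 0.668, -0.0]
force: [0.1, -0.1, -4.3]
finger_gap: 0.609
grip_force: 30.0
t 21.23 pos [ 0.444  -0.2197  0.191 ] yaw 83.9 F [ 0.1 -0.1 -4.3] gap 0.609 grip 30.0
 shift tool mm [ -0.4   1.4 173. ] turn [-0.1 -0.1 -0.1]
```

```bash
python3 -m creep '[{"x":0,"y":0.001,"z":0.025,"wx":0,"wy":0,"wz":0,"gripper":-0.4},{"x":0,"y":0,"z":0.03,"wx":0,"wy":0,"wz":0,"gripper":-0.4},{"x":0,"y":0,"z":0.03,"wx":0,"wy":0,"wz":0,"gripper":-0.4},{"x":0,"y":0,"z":0.03,"wx":0,"wy":0,"wz":0,"gripper":-0.4},{"x":0,"y":0,"z":0.025,"wx":0,"wy":0,"wz":0,"gripper":-0.4},{"x":0,"y":0,"z":0.015,"wx":0,"wy":0,"wz":0,"gripper":-0.4},{"x":0,"y":0,"z":0.008,"wx":0,"wy":0,"wz":0,"gripper":-0.4},{"x":0,"y":0,"z":0.004,"wx":0,"wy":0,"wz":0,"gripper":-0.4},{"x":0,"y":0,"z":0,"wx":0,"wy":0,"wz":0,"gripper":-0.4},{"x":0,"y":0,"z":0,"wx":0,"wy":0,"wz":0,"gripper":-0.4}]'
```

```text
clock: 22.48
position: [0.4461, -0.2206, 0.0259]
tool_rot: [0.001, 0.743, 0.669, 0.0]
force: [0.4, 0.0, -4.5]
finger_gap: 0.606
grip_force: 30.0
```

```bash
python3 -m creep '[{"x":0,"y":0,"z":0.003,"wx":0,"wy":0,"wz":0,"gripper":-0.4},{"x":0,"y":0,"z":0.002,"wx":0,"wy":0,"wz":0,"gripper":-0.4},{"x":0,"y":0,"z":0.002,"wx":0,"wy":0,"wz":0,"gripper":-0.4},{"x":0,"y":0,"z":0.001,"wx":0,"wy":0,"wz":0,"gripper":-0.4},{"x":0,"y":0,"z":0,"wx":0,"wy":0,"wz":0,"gripper":-0.4}]'
```

```text
clock: 23.1
position: [0.4456, -0.2202, 0.0171]
tool_rot: [-0.0, 0.743, 0.669, -0.0]
force: [0.4, -0.1, -4.4]
finger_gap: 0.611
grip_force: 30.0
```

```bash
python3 -m creep '[{"x":0,"y":0,"z":0.001,"wx":0,"wy":0,"wz":0,"gripper":-0.4},{"x":0,"y":0,"z":0,"wx":0,"wy":0,"wz":0,"gripper":-0.4}]'; python3 -m creep '[{"x":0,"y":0,"z":0.001,"wx":0,"wy":0,"wz":0,"gripper":-0.4},{"x":0,"y":0,"z":0,"wx":0,"wy":0,"wz":0,"gripper":-0.4}]'
```

```text
clock: 23.35
position: [0.4456, -0.2203, 0.0162]
tool_rot: [-0.0, 0.743, 0.669, -0.0]
force: [0.2, -0.2, -3.7]
finger_gap: 0.608
grip_force: 30.0
clock: 23.6
position: [0.4457, -0.2203, 0.0158]
tool_rot: [-0.0, 0.743, 0.669, -0.0]
force: [-2.9, 2.0, 5.0]
finger_gap: 0.609
grip_force: 30.0
```

Contact with the tray's floor. I'll release with a modest opening, go straight up, and look.

```bash
python3 -m creep '[{"x":0,"y":0,"z":0,"wx":0,"wy":0,"wz":0,"gripper":0.3},{"x":0,"y":0,"z":0,"wx":0,"wy":0,"wz":0,"gripper":0.5},{"x":0,"y":0,"z":0,"wx":0,"wy":0,"wz":0,"gripper":0.6},{"x":0,"y":0,"z":0,"wx":0,"wy":0,"wz":0,"gripper":0.6},{"x":0,"y":0,"z":-0.01,"wx":0,"wy":0,"wz":0,"gripper":0.6},{"x":0,"y":0,"z":-0.02,"wx":0,"wy":0,"wz":0,"gripper":0.6},{"x":0,"y":0,"z":-0.03,"wx":0,"wy":0,"wz":0,"gripper":0.6},{"x":0,"y":0,"z":-0.04,"wx":0,"wy":0,"wz":0,"gripper":0.6},{"x":0,"y":0,"z":-0.04,"wx":0,"wy":0,"wz":0,"gripper":0.6},{"x":0,"y":0,"z":-0.04,"wx":0,"wy":0,"wz":0,"gripper":0.6},{"x":0,"y":0,"z":-0.04,"wx":0,"wy":0,"wz":0,"gripper":0.6},{"x":0,"y":0,"z":0,"wx":0,"wy":0,"wz":0,"gripper":0.6}]'; python3 - <<'E'
from h import *
p,d=snap('scene','s6.png'); C=cloud('scene',d); Z=C[...,2]; v,u=np.mgrid[:420,:560]
r=(u>135)&(u<245)&(v>175)&(v<270)&(d>.1)
for n,m in (('lip',r&(Z>.037)&(Z<.049)&(p.max(-1)>90)),('mould top',r&(Z>.050)&(Z<.062))):
    k,l,st,_=cv2.connectedComponentsWithStats(m.astype(np.uint8)); m=l==1+np.argmax(st[1:,4]); q=C[m]
    print(n,m.sum(),cv2.minAreaRect((q[:,:2]*1000).astype(np.float32)),np.median(q[:,2]))
    A=np.c_[q[:,:2],np.ones(len(q))]; print(' tilt',np.linalg.lstsq(A,q[:,2],rcond=None)[0][:2].round(3))
E
```

```text
clock: 25.1
position: [0.4473, -0.2216, 0.2396]
tool_rot: [0.004, 0.743, 0.669, 0.001]
force: [0.4, -0.6, 0.3]
finger_gap: 0.799
grip_force: 0.0
lip 1313 ((445.3592224121094, -220.00177001953125), (210.8826141357422, 175.01651000976562), 84.14937591552734) 0.044082939907342134
 tilt [0.001 0.001]
mould top 453 ((449.13641357421875, -220.25193786621094), (118.6170654296875, 54.52067565917969), 83.01580810546875) 0.05157740901440366
 tilt [-0.007  0.002]
```

View pics/s6.png

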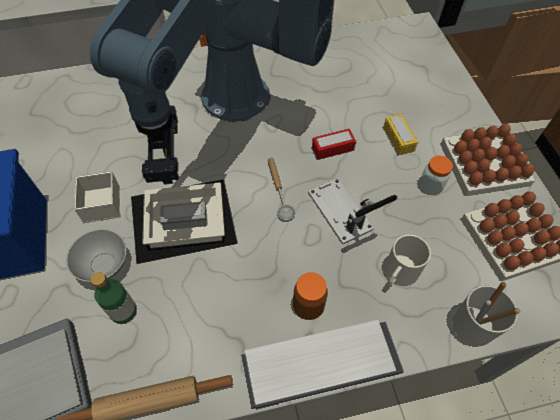

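The mould sits flat in the tray at (183,212), and the tray is on the mat at (185,215). The clamp stays open with its bar at (378,208), the bystanders look undisturbed, and the gripper is clear. I'll hand the job in.

```bash
python3 -c "
from station import manip
print(manip.finish_job())"
```

```text
the job is handed in; nothing more can be done
None
```

I handed the job in at about 25 s: the tray is on the mat, the clamp is open against its stop, and the mould is released and flat in the tray; no verdict came back, so this rests on my last pictures and depth readings.

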